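# Pack the nozzle-change kit into its tray

## Task

Pack the printer's nozzle-change kit: lay the spanner, the brass brush, the tweezers and the longest of the three hexagon keys flat on the floor of the tray's pockets, each in the pocket made for it (they match in length and show the tool's outline; either way round will do). The two shorter hexagon keys do not fit this printer, so leave them where they lie on the table.

Things in the scene. Friction and masses are not known exactly. Their poses are not given: they have to be found in the camera images.
- spanner_mid (a point): Small steel open-ended spanner lying flat, 137 x 20 x 4 mm, shaft 8 mm wide, both jaws open. Point: middle of the shaft, half-way up (2 mm above what it lies on). y axis along the spanner, z up.
- brass_brush_mid (a point): Brass wire brush, wooden stick handle 150 x 14 mm, 10 mm thick, bristles up at one end (22 mm high there). Point: middle of its length, half-way up the handle (5 mm). x axis along the brush, z up.
- tweezers_mid (a point): Steel tweezers lying flat, 118 x 16 x 10 mm, pointed ends; they are rigid. Point: the middle, 5 mm up, where they are widest (16 mm). y axis along them, z up.
- long_key_mid (a point): The longest of three L-shaped hexagon keys: long arm 94 mm, 8 mm wide, 7 mm thick; short arm reaches 28 mm over all. Point: middle of the long arm, half-way up (3.5 mm). y axis along the long arm; the short arm lies at its -y end and points to +x, so the middle of the whole 94 x 28 mm outline is 10 mm to +x of this point. z up.
- middle_key_mid (a point): Look-alike to leave: the middle hexagon key, 78 x 27 mm, 6 mm thick, lying flat. Point: middle of its long arm, 3 mm up; y axis along the long arm.
- short_key_mid (a point): Look-alike to leave: the shortest hexagon key, 65 x 27 mm, 4 mm thick, lying flat. Point: middle of its long arm, 2 mm up; y axis along the long arm.
- brush_insert_floor (a point): Grey printed insert 176x49x16 mm, fixed; one of four side by side in any order, 50 mm apart, in a black tray. Pocket 168x32 mm (longest), 12 mm deep; black inlaid outline of a brush (plain bar) on its floor. Finger scoop: over the middle 52 mm the side walls rise only 3 mm above the pocket floor. Point: middle of the pocket floor, 8 mm above the table; x axis along the pocket, z up.
- spanner_insert_floor (a point): Grey printed insert 176x49x16 mm, fixed; one of four side by side in any order, 50 mm apart, in a black tray. Pocket 155x38 mm (second longest), 12 mm deep; black inlaid outline of the spanner on its floor. Finger scoop: over the middle 52 mm the side walls rise only 3 mm above the pocket floor. Point: middle of the pocket floor, 8 mm above the table; x axis along the pocket, z up.
- tweezers_insert_floor (a point): Grey printed insert 176x49x16 mm, fixed; one of four side by side in any order, 50 mm apart, in a black tray. Pocket 136x34 mm (third longest), 12 mm deep; black inlaid outline of tweezers (slim lozenge) on its floor. Finger scoop: over the middle 52 mm the side walls rise only 3 mm above the pocket floor. Point: middle of the pocket floor, 8 mm above the table; x axis along the pocket, z up.
- key_insert_floor (a point): Grey printed insert 176x49x16 mm, fixed; one of four side by side in any order, 50 mm apart, in a black tray. Pocket 112x44 mm (shortest, widest), 12 mm deep; black inlaid outline of the L-shaped key on its floor. Finger scoop: over the middle 52 mm the side walls rise only 3 mm above the pocket floor. Point: middle of the pocket floor, 8 mm above the table; x axis along the pocket, z up.

How it is judged (in metres and radians):
At the end, for the whole second after the job is handed in: The spanner, brush and tweezers each lie flat (tilt under 0.1 rad, at most 3 mm off the floor) in their own pocket with their middle within 15 mm of the pocket's middle (the long key: the middle of its long arm within 22 mm), all at rest; the two shorter keys are within 30 mm of where they lay (horizontal distance between spanner_mid and spanner_insert_floor below 0.015 m and z of spanner_mid in the frame of spanner_insert_floor below 0.005 m and angle between each of spanner_mid, brass_brush_mid, tweezers_mid, long_key_mid's own z axis and vertical below 0.1 rad and linear speed of each of spanner, brass_brush, tweezers, long_key below 0.02 m/s and horizontal distance between brass_brush_mid and brush_insert_floor below 0.015 m and z of brass_brush_mid in the frame of brush_insert_floor below 0.008 m and horizontal distance between tweezers_mid and tweezers_insert_floor below 0.015 m and z of tweezers_mid in the frame of tweezers_insert_floor below 0.008 m and horizontal distance between long_key_mid and key_insert_floor below 0.022 m and z of long_key_mid in the frame of key_insert_floor below 0.0065 m and distance of each of middle_key_mid, short_key_mid from where it was at the start of the episode below 0.03 m); the robot touches nothing.
It fails at once if a shorter hexagon key is shifted by more than 30 mm or lifted (distance of any of middle_key_mid, short_key_mid from where it was at the start of the episode above 0.03 m).
It also fails if it takes over 104 s, if anything falls off the work surface, if the arm or the gripper's body presses on something with over 40 N, if the wrist force passes 120 N, or if a joint passes its speed limit or range.

## Robot

A 6-joint arm with a two-finger parallel gripper is mounted at the origin on the work surface; the furniture and walls round the work are solid. World frame = base frame: x ahead of the robot, y to its left, z up, the work surface at z = 0. Lengths are in mm, angles in rad, forces in N, time in s.
With the tool pointing down it reaches from about 350 to 975 mm from the base axis. Payload 7.1 kg.
Tool frame: the origin (TCP) lies at the very end of the fingers, on their centre line; the grasp point (between the pads) lies ctrl.hold_point_z behind it (ctrl.hold_point_z is the distance from the TCP to the grasp point, in mm); z points along the fingers, y is the line along which they close (so a half turn about z gives the same grasp; the last joint's range is limited). The gripper opens to 88 mm and grips with 3 to 60 N. Pads are 20 mm wide; open, the fingers measure 115 mm over their backs; the gripper's body (75 mm by 178 mm) begins 61 mm behind the grasp point.
Start: joints at [-1.188, 0.423, 1.63, -0, 1.089, -0.019], TCP at [244.438, -575.2, 222.675] pointing down, gripper open.
Joint ranges: [-3, 3], [-0.9, 2.11], [0.09, 2.58], [-1.31, 4.45], [0.11, 2.69], [-2.54, 2.54]. Speed limits (rad/s): [2.39, 2.39, 3.01, 3.14, 3.14, 3.14].

## Interface

Orientations are given as a rotation vector (axis times angle).
In Python, from workcell import ctrl gives the robot as it stands. The module is installed in compiled form; this text tells all that it offers.
- The arm moves only by the shell command python3 -m creep 'ROWS'. ROWS is JSON, a list of rows, each an object with "translation": the shift along the tool's x, y, z in mm, a list of three; "angular": the turn, a rotation vector about the tool's x, y, z in rad, a list of three; "jaw": the opening, from 0 (shut) to 1 (fully open). A call has exactly 8 rows; each row is the pose to reach, as a shift and turn from the pose commanded when the call began, along the tool's axes at that moment; what a row does not reach only later rows make up. A row lasts 1/8 s, in which the tool goes at most 62.5 mm and 10.7 degrees, less where a joint would pass 70% of its speed; a pose out of reach is approached as far as the arm can. A call with a gripper value outside its range is refused whole. The fingers move at their own pace and stop on an object; the grip force is fixed at half the most. Time passes only in rows, so rows that repeat a pose let the fingers close, or fill a call up. It gives the time, the measured TCP pose, the force, the opening and the grip force at its end, in the units of the state.
- ctrl.get_obs(): the state, without advancing time (a new reading comes with each control period).
- ctrl.get_image(name): name is "scene" or "top" or "wrist"; returns the picture (480x640x3 uint8, red, green, blue); there is no depth.
- ctrl.camera_info(name): a dict with "camera_matrix" (3x3 intrinsics, pixels), "distortion" ([k1, k2, p1, p2, k3] as OpenCV has them; the pictures are not rectified), "world_from_camera" (4x4, takes a point from camera to world coordinates). Camera axes: x right, y up, looking along -z (the intrinsics and any distortion apply to the point x, -y, -z); pixel columns grow to the right and rows downward; lengths in mm; the calibration is good to about 2 mm. A picture is of the moment at which its call begins: read the wrist's pose just before it. camera_info takes no time and is no camera call; for the wrist camera it gives the pose at the moment of the call.
- ctrl.close_job(): hands the job in; it is judged then, once.
Trained networks look in the newest picture that a camera, given by its name, has taken for a name from the list of things; names that differ only in an ending like _2 or _b are one class to them, and where a whole thing is asked for, a point or a joint stands for the part that bears it (a point fixed in the world has none). Each returns a list of dicts, best first, with "score" (0 to 1); they miss things now and then, are a little off and sometimes report something else, mostly with a low value. They report only what shows in the picture. A call takes as long as a camera call.
- ctrl.look_for(camera, label): "rect" ([left, top, right, bottom] in pixels, round what is visible of it).
The state is a dict: "t": time; "qpos": joint angles; "qvel": joint speeds; "joint_torque": joint torques, N m; "ee_pos": TCP position; "orientation": TCP orientation; "ft_force": force on the tool from outside, world axes, zero at the start; "moment": the same for the moment, N m; "width": finger opening in mm; "grasp_force": force on a finger pad.
Only numpy, scipy, OpenCV 4.12 (cv2) and the standard library are available. Lean on these libraries where they do the work, as an engineer would, in place of code of your own. Each camera call takes 0.05 s, during which the arm holds its last target. There are 200 camera calls.

## Working session

There is one attempt and no reset: what is moved stays moved. The work goes in short steps, Python scripts to look and compute and a shell command to move; the robot and the scene stay as the last step left them, time stands still between calls to the robot, and variables do not carry over. Pictures are saved under pics/ and viewed, at most 14 in all, crops included, and the job is handed in when it is done.

```bash
mkdir -p pics
python3 - <<'E'
from workcell import ctrl
import cv2
for n in ("top","scene"):
    im=ctrl.get_image(n); cv2.imwrite(f"pics/{n}0.png",im[:,:,::-1])
    print(n,ctrl.camera_info(n))
    if n=="top":
        for l in "spanner_mid brass_brush_mid tweezers_mid long_key_mid middle_key_mid short_key_mid brush_insert_floor spanner_insert_floor tweezers_insert_floor key_insert_floor".split():
            print(l,[(d['score'],[round(x) for x in d['rect']]) for d in ctrl.look_for("top",l)[:3]])
print(ctrl.hold_point_z, ctrl.get_obs())
E
```

```text
top {'camera_matrix': array([[584.50142652,   0.        , 313.56001611],
       [  0.        , 584.50142652, 244.08377708],
       [  0.        ,   0.        ,   1.        ]]), 'distortion': array([0.02822534, 0.        , 0.        , 0.        , 0.        ]), 'world_from_camera': array([[ 9.96547088e-02,  9.72559669e-01, -2.10229945e-01,
         2.52018833e+02],
       [-9.95011438e-01,  9.83811300e-02, -1.65345423e-02,
        -2.01405496e+01],
       [ 4.60183057e-03,  2.10828945e-01,  9.77512138e-01,
         1.26439315e+03],
       [ 0.00000000e+00,  0.00000000e+00,  0.00000000e+00,
         1.00000000e+00]])}
spanner_mid [(0.77, [439, 232, 447, 294])]
brass_brush_mid [(0.57, [407, 249, 413, 315])]
tweezers_mid [(0.73, [466, 271, 480, 305])]
long_key_mid [(0.72, [149, 224, 159, 269])]
middle_key_mid []
short_key_mid [(0.53, [219, 217, 224, 247])]
brush_insert_floor [(0.61, [255, 219, 281, 303])]
spanner_insert_floor [(0.84, [302, 226, 323, 308])]
tweezers_insert_floor [(0.58, [277, 225, 302, 304])]
key_insert_floor [(0.6, [324, 225, 347, 307]), (0.34, [253, 220, 279, 302])]
scen
[... 643 characters left out ...]
3 {'t': 0.6, 'qpos': array([-1.18801253e+00,  4.23044673e-01,  1.62991165e+00,  1.19090951e-05,
        1.08857419e+00, -1.90179976e-02]), 'qvel': array([-4.57507605e-04, -9.71387256e-04,  3.83782038e-04,  2.81906275e-04,
       -1.05031121e-03, -2.54826768e-05]), 'joint_torque': array([ 1.99055194e-04, -5.44295168e+01, -2.73931503e+01,  6.45531435e-02,
        1.71010802e-02,  8.14979614e-06]), 'ee_pos': array([ 244.43580503, -575.2072428 ,  222.705047  ]), 'orientation': array([3.07835015e+00, 6.26891377e-01, 3.39545494e-05]), 'ft_force': array([-0.3974074 , -0.05608678, -0.26766068]), 'moment': array([ 0.03895165, -0.03401271,  0.01984323]), 'grasp_force': 0.0, 'width': 87.96397797617716}
```

View pics/top0.png

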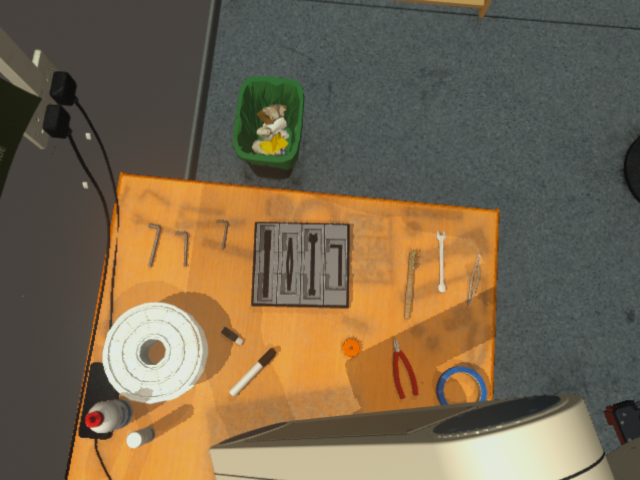

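The picture shows the tray at (300,265), with the pockets left to right as brush, tweezers, spanner, key. The brush is at (410,283), the spanner at (441,262) and the tweezers at (474,280). The three keys are at (154,245), (184,247) and (225,234), the left one being the longest. I'll rectify this to world coordinates.

```bash
cat > h.py <<'E'
from workcell import ctrl
import numpy as np, cv2
from scipy.spatial.transform import Rotation as R
def proj(P,info):
    T=np.linalg.inv(info["world_from_camera"]); p=np.asarray(P,float).reshape(-1,3)@T[:3,:3].T+T[:3,3]
    p=p*[1,-1,-1]
    return cv2.projectPoints(p,np.zeros(3),np.zeros(3),info["camera_matrix"],info["distortion"])[0].reshape(-1,2)
def unproj(uv,z,info):
    n=cv2.undistortPoints(np.asarray(uv,float).reshape(-1,1,2),info["camera_matrix"],info["distortion"]).reshape(-1,2)
    T=info["world_from_camera"]; d=np.c_[n[:,0],-n[:,1],-np.ones(len(n))]@T[:3,:3].T; c=T[:3,3]
    return c+d*((z-c[2])/d[:,2])[:,None]
def ortho(im,info,x0,x1,y0,y1,z,s):
    "up = +x, left = +y; s px per mm"
    h,w=int((x1-x0)*s),int((y1-y0)*s); v,u=np.mgrid[0:h,0:w]
    P=np.c_[(x1-v/s).ravel(),(y1-u/s).ravel(),np.full(h*w,z)]
    m=proj(P,info).astype(np.float32).reshape(h,w,2)
    return cv2.remap(im,m[...,0],m[...,1],cv2.INTER_CUBIC)
def go(x,y,z,yaw=None):
    "shift/turn in tool axes to TCP x,y,z, tool down, with tool y axis at yaw (mod pi)"
    o=ctrl.get_obs(); r=R.from_rotvec(o["orientation"]); d=r.inv().apply(np.array([x,y,z])-o["ee_pos"])
    t=r.as_matrix()[:,1]; cur=np.arctan2(t[1],t[0]); a=0
    if yaw is not None: a=(yaw-cur+np.pi/2)%np.pi-np.pi/2
    tgt=R.from_euler('z',a)*r
    # straighten tool
    zc=tgt.as_matrix()[:,2]; ax=np.cross(zc,[0,0,-1]); tgt=R.from_rotvec(ax)*tgt
    print("t",round(o["t"],1),"pos",o["ee_pos"].round(1),"yaw",round(cur,3),"q6",o["qpos"][5].round(2),"-> trans",d.round(1),"ang",(r.inv()*tgt).as_rotvec().round(3),"alt a",round(-a+np.sign(a)*np.pi,3))
E
python3 - <<'E'
from h import *
i=ctrl.camera_info("top"); im=cv2.imread("pics/top0.png")
for n,b,z in [("sp",[439,232,447,294],2),("br",[407,249,413,315],8),("tw",[466,271,480,305],5),("lk",[149,224,159,269],4),("sk",[219,217,224,247],2),("brI",[255,219,281,303],16),("twI",[277,225,302,304],16),("spI",[302,226,323,308],16),("kI",[324,225,347,307],16)]:
    print(n,unproj([[(b[0]+b[2])/2,(b[1]+b[3])/2]],z,i)[0].round(1), unproj([[b[0],b[1]],[b[2],b[3]]],z,i)[:,:2].round(0).tolist())
o=ortho(im,i,400,680,-450,350,3,1)
cv2.imwrite("pics/o.png",o)
E
```

```text
sp [ 509.9 -285.5    2. ] [[579.0, -273.0], [442.0, -298.0]]
br [ 459.6 -215.3    8. ] [[532.0, -204.0], [389.0, -226.0]]
tw [ 460.8 -352.3    5. ] [[497.0, -336.0], [425.0, -369.0]]
lk [482.4 349.3   4. ] [[532.0, 368.0], [434.0, 331.0]]
sk [530.2 206.9   2. ] [[564.0, 217.0], [497.0, 197.0]]
brI [473.2  95.6  16. ] [[564.0, 135.0], [385.0, 57.0]]
twI [470.2  48.4  16. ] [[555.0, 85.0], [388.0, 13.0]]
spI [469.7  -1.8  16. ] [[558.0, 30.0], [384.0, -33.0]]
kI [476.9 -51.2  16. ] [[566.0, -18.0], [391.0, -84.0]]
```

View pics/o.png

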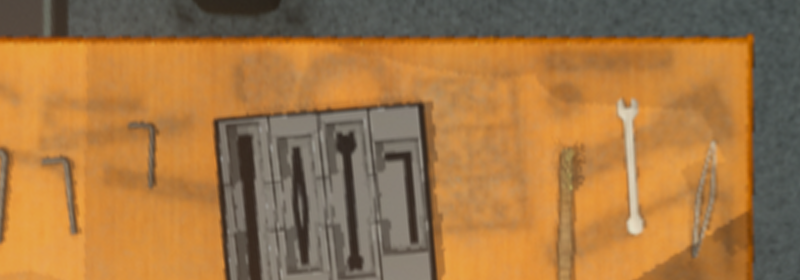

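The rectified view shows the spanner's middle at about (631,167), i.e. world (513,-281) with the axis at 0.06 rad. The tray axis is at about 0.12 rad. I'll move there and measure with the wrist camera.

Run:
```python
from h import *
go(470,-285,250,1.63)
i=ctrl.camera_info("wrist"); T=i["world_from_camera"]; o=ctrl.get_obs()
r=R.from_rotvec(o["orientation"]).inv()
print("cam in tool",r.apply(T[:3,3]-o["ee_pos"]).round(1),"look",r.apply(-T[:3,2]).round(3),i["camera_matrix"][0,0], i["distortion"])
```

```text
t 0.6 pos [ 244.4 -575.2  222.7] yaw -1.169 q6 -0.02 -> trans [ 321.1 -178.9  -27.3] ang [ 0.    -0.     0.343] alt a -2.799
cam in tool [  77.5    0.9 -161.7] look [-0.283 -0.001  0.959] 430.949093632187 [-0.08953001  0.          0.          0.          0.        ]
```

```bash
python3 -m creep '[{"translation":[50,-28,-4],"angular":[0,0,0.1],"jaw":1},{"translation":[100,-56,-8],"angular":[0,0,0.2],"jaw":1},{"translation":[150,-84,-13],"angular":[0,0,0.343],"jaw":1},{"translation":[200,-112,-17],"angular":[0,0,0.343],"jaw":1},{"translation":[250,-140,-21],"angular":[0,0,0.343],"jaw":1},{"translation":[300,-168,-25],"angular":[0,0,0.343],"jaw":1},{"translation":[321,-179,-27],"angular":[0,0,0.343],"jaw":1},{"translation":[321,-179,-27],"angular":[0,0,0.343],"jaw":1}]'
cat > look.py <<'E'
from h import *
import sys
n,x0,x1,y0,y1,z,s=sys.argv[1],*map(float,sys.argv[2:8])
i=ctrl.camera_info("wrist"); im=ctrl.get_image("wrist")[:,:,::-1].copy(); cv2.imwrite(f"pics/{n}_raw.png",im)
o=ortho(im,i,x0,x1,y0,y1,z,s)
for g in range(int(x0//50*50+50),int(x1),50): cv2.putText(o,str(g),(0,int((x1-g)*s)+4),0,.4,(255,0,0)); cv2.line(o,(30,int((x1-g)*s)),(o.shape[1],int((x1-g)*s)),(255,0,0),1)
for g in range(int(y0//50*50+50),int(y1),50): cv2.putText(o,str(g),(int((y1-g)*s)-10,10),0,.4,(255,0,0)); cv2.line(o,(int((y1-g)*s),14),(int((y1-g)*s),o.shape[0]),(255,0,0),1)
cv2.imwrite(f"pics/{n}.png",o)
ob=ctrl.get_obs(); print(ob["t"],ob["ee_pos"].round(1),ob["width"].round(1))
for l,zz in dict(spanner_mid=2,brass_brush_mid=8,tweezers_mid=5,long_key_mid=4,middle_key_mid=3,short_key_mid=2,brush_insert_floor=12,spanner_insert_floor=12,tweezers_insert_floor=12,key_insert_floor=12).items():
    if len(sys.argv)>8 and l.split("_")[0] not in sys.argv[8:]: continue
    for d in ctrl.look_for("wrist",l)[:2]:
        b=d['rect']; print(l,d['score'],np.round(b).tolist(),unproj([[(b[0]+b[2])/2,(b[1]+b[3])/2]],zz,i)[0].round(1))
E
python3 look.py w1 370 620 -420 -170 4 2.4 spanner brass tweezers
```

```text
t: 1.6
ee_pos: [470.9, -283.7, 250.0]
orientation: [3.14, 0.097, 0.001]
ft_force: [-0.4, 0.6, 0.9]
width: 87.5
grasp_force: 0.0Traceback (most recent call last):
  File "look.py", line 9, in <module>
    ob=ctrl.get_obs(); print(ob["t"],ob["ee_pos"].round(1),ob["width"].round(1))
                                                           ^^^^^^^^^^^^^^^^^
AttributeError: 'float' object has no attribute 'round'
```

View pics/w1.png

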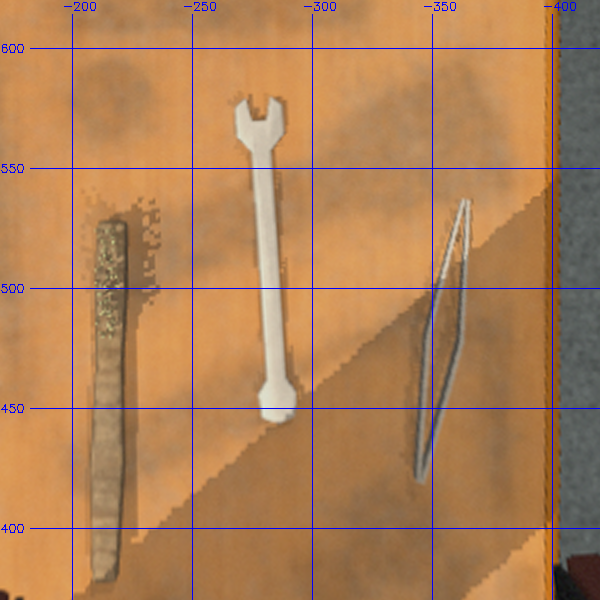

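The wrist view is clear:
- **Spanner:** (512,-282), axis 0.056 rad.
- **Brush:** (455,-216), axis about -0.02 rad.
- **Tweezers:** (478,-355), axis -0.166 rad.

I'll grasp the spanner.

```bash
sed -i 's/ob\["width"\].round(1)/round(ob["width"],1)/' look.py
python3 - <<'E'
from h import *
go(512,-282,1,0.056+np.pi/2)
E
```

```text
t 1.6 pos [ 470.1 -284.6  249.8] yaw -1.51 q6 0.94 -> trans [ 4.200e+01 -1.000e-01  2.488e+02] ang [0.    0.    0.005] alt a -3.137
```

```bash
python3 -m creep '[{"translation":[20,0,50],"angular":[0,0,0.005],"jaw":1},{"translation":[42,0,100],"angular":[0,0,0.005],"jaw":0.8},{"translation":[42,0,155],"angular":[0,0,0.005],"jaw":0.6},{"translation":[42,0,205],"angular":[0,0,0.005],"jaw":0.5},{"translation":[42,0,235],"angular":[0,0,0.005],"jaw":0.4},{"translation":[42,0,245],"angular":[0,0,0.005],"jaw":0.4},{"translation":[42,0,249],"angular":[0,0,0.005],"jaw":0.4},{"translation":[42,0,249],"angular":[0,0,0.005],"jaw":0.4}]'; python3 -m creep '[{"translation":[0,0,0],"angular":[0,0,0],"jaw":0},{"translation":[0,0,0],"angular":[0,0,0],"jaw":0},{"translation":[0,0,0],"angular":[0,0,0],"jaw":0},{"translation":[0,0,0],"angular":[0,0,0],"jaw":0},{"translation":[0,0,0],"angular":[0,0,0],"jaw":0},{"translation":[0,0,-20],"angular":[0,0,0],"jaw":0},{"translation":[0,0,-60],"angular":[0,0,0],"jaw":0},{"translation":[0,0,-100],"angular":[0,0,0],"jaw":0}]'; python3 -c "
from h import *
go(420,-25,200,0.12+np.pi/2)"
```

```text
t: 2.65
ee_pos: [512.3, -283.2, 1.7]
orientation: [3.14, 0.084, 0.002]
ft_force: [0.1, -0.9, 0.3]
width: 35.1
grasp_force: 0.0
t: 3.65
ee_pos: [511.6, -282.4, 102.5]
orientation: [-3.14, -0.084, 0.0]
ft_force: [0.7, -0.1, -0.5]
width: 7.3
grasp_force: 30.0
t 3.6 pos [ 511.6 -282.4  102.5] yaw -1.517 q6 0.99 -> trans [ -77.7 -261.9  -97.5] ang [-0.     0.    -0.066] alt a 3.075
```

```bash
python3 -m creep '[{"translation":[-8,-50,-40],"angular":[0,0,-0.03],"jaw":0},{"translation":[-16,-100,-80],"angular":[0,0,-0.066],"jaw":0},{"translation":[-24,-150,-98],"angular":[0,0,-0.066],"jaw":0},{"translation":[-32,-205,-98],"angular":[0,0,-0.066],"jaw":0},{"translation":[-40,-255,-98],"angular":[0,0,-0.066],"jaw":0},{"translation":[-48,-300,-98],"angular":[0,0,-0.066],"jaw":0},{"translation":[-48,-307,-98],"angular":[0,0,-0.066],"jaw":0},{"translation":[-48,-307,-98],"angular":[0,0,-0.066],"jaw":0}]'; python3 look.py w2 370 580 -100 150 16 2.8 brush spanner tweezers key
```

```text
t: 4.65
ee_pos: [447.7, 21.6, 199.4]
orientation: [3.136, 0.19, 0.002]
ft_force: [-0.4, 0.0, 0.4]
width: 7.5
grasp_force: 30.0
4.7 [447.8  21.1 199.2] 7.5
spanner_mid 0.78 [296.0, 141.0, 356.0, 444.0] [369.2  11.2   2. ]
brush_insert_floor 0.81 [199.0, 59.0, 269.0, 282.0] [470.6  98.6  12. ]
spanner_insert_floor 0.8 [326.0, 64.0, 394.0, 285.0] [479.7  -3.7  12. ]
tweezers_insert_floor 0.59 [265.0, 64.0, 330.0, 285.0] [473.7  46.9  12. ]
key_insert_floor 0.61 [380.0, 70.0, 460.0, 287.0] [482.3 -52.4  12. ]
```

View pics/w2.png

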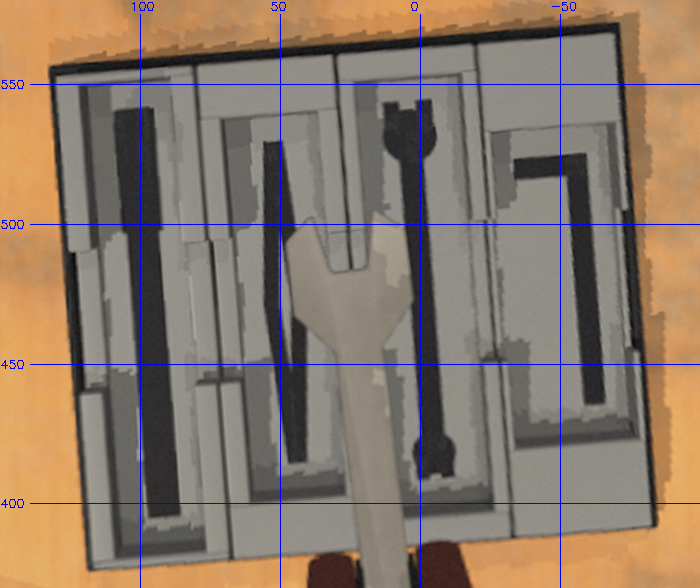

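The tray centre is at about (353,297), i.e. world (474,24), with axis 0.077 rad. That puts the pockets at brush (468,99), tweezers (472,49), spanner (477,-1.5) and key (481,-51). I'll place the spanner.

```bash
python3 -c "
from h import *
go(477,-1.5,11.5,0.077+np.pi/2)"
```

```text
t 5.0 pos [447.5  20.8 198.6] yaw -1.452 q6 1.47 -> trans [ 26.7  25.6 187.1] ang [0.    0.    0.041] alt a -3.1
```

```bash
python3 -m creep '[{"translation":[13,13,40],"angular":[0,0,0.04],"jaw":0},{"translation":[27,26,80],"angular":[0,0,0.04],"jaw":0},{"translation":[27,26,120],"angular":[0,0,0.04],"jaw":0},{"translation":[27,26,150],"angular":[0,0,0.04],"jaw":0},{"translation":[27,26,170],"angular":[0,0,0.04],"jaw":0},{"translation":[27,26,180],"angular":[0,0,0.04],"jaw":0},{"translation":[27,26,187],"angular":[0,0,0.04],"jaw":0},{"translation":[27,26,187],"angular":[0,0,0.04],"jaw":0}]'; python3 -m creep '[{"translation":[0,0,0],"angular":[0,0,0],"jaw":0},{"translation":[0,0,0],"angular":[0,0,0],"jaw":0.18},{"translation":[0,0,0],"angular":[0,0,0],"jaw":0.18},{"translation":[0,0,0],"angular":[0,0,0],"jaw":0.18},{"translation":[0,0,-10],"angular":[0,0,0],"jaw":0.18},{"translation":[0,0,-40],"angular":[0,0,0],"jaw":0.4},{"translation":[0,0,-80],"angular":[0,0,0],"jaw":0.4},{"translation":[0,0,-120],"angular":[0,0,0],"jaw":0.5}]'; python3 -c "
from h import *
cv2.imwrite('pics/w3.png',ctrl.get_image('wrist')[:,:,::-1])
go(478,-355,120,-0.166+np.pi/2)"
```

```text
t: 6.0
ee_pos: [477.4, -1.2, 11.7]
orientation: [-3.139, -0.125, -0.0]
ft_force: [-0.1, 0.1, -1.0]
width: 7.3
grasp_force: 30.0
t: 7.0
ee_pos: [477.0, -1.1, 133.3]
orientation: [-3.139, -0.125, 0.0]
ft_force: [0.5, 0.7, -0.5]
width: 41.5
grasp_force: 0.0
t 7.0 pos [479.9  -1.1 137.8] yaw -1.491 q6 1.46 -> trans [-30.2 352.6  17.8] ang [-0.    -0.007  0.246] alt a -2.896
```

View pics/w3.png

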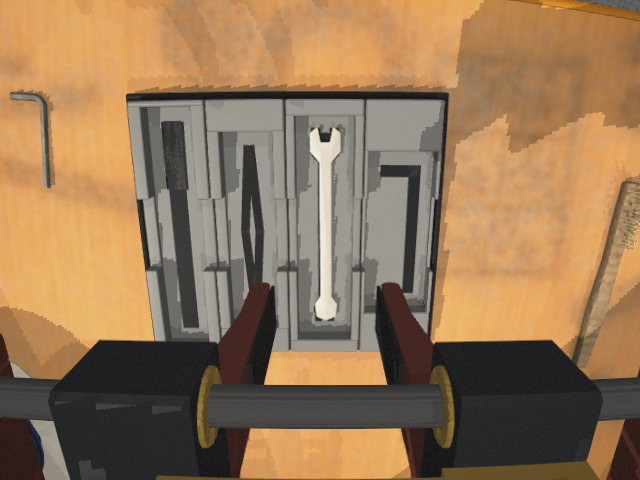

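The spanner lies centred in its pocket, from (325,140) to (325,310). The tweezers are next.

```bash
python3 -m creep '[{"translation":[-5,60,0],"angular":[0,0,0.08],"jaw":0.5},{"translation":[-10,120,0],"angular":[0,0,0.16],"jaw":0.5},{"translation":[-15,180,0],"angular":[0,0,0.246],"jaw":0.5},{"translation":[-20,240,5],"angular":[0,0,0.246],"jaw":0.5},{"translation":[-25,300,10],"angular":[0,0,0.246],"jaw":0.5},{"translation":[-30,350,18],"angular":[0,0,0.246],"jaw":0.5},{"translation":[-30,353,40],"angular":[0,0,0.246],"jaw":0.5},{"translation":[-30,353,60],"angular":[0,0,0.246],"jaw":0.5}]';  python3 -c "
from h import *
go(478,-355,4,-0.166+np.pi/2)"
```

```text
t: 8.05
ee_pos: [475.1, -355.9, 71.1]
orientation: [3.131, -0.263, 0.0]
ft_force: [-0.1, -0.2, -0.9]
width: 43.8
grasp_force: 0.0
t 8.1 pos [ 475.1 -355.9   71.1] yaw -1.738 q6 1.08 -> trans [ 2.6 -1.4 67.1] ang [ 0.    -0.    -0.001] alt a 3.14
```

```bash
python3 -m creep '[{"translation":[2,-1,30],"angular":[0,0,0],"jaw":0.4},{"translation":[2,-1,55],"angular":[0,0,0],"jaw":0.4},{"translation":[2,-1,64],"angular":[0,0,0],"jaw":0.4},{"translation":[2,-1,67],"angular":[0,0,0],"jaw":0.4},{"translation":[2,-1,67],"angular":[0,0,0],"jaw":0.4},{"translation":[2,-1,67],"angular":[0,0,0],"jaw":0},{"translation":[2,-1,67],"angular":[0,0,0],"jaw":0},{"translation":[2,-1,67],"angular":[0,0,0],"jaw":0}]'; python3 -m creep '[{"translation":[0,0,0],"angular":[0,0,0],"jaw":0},{"translation":[0,0,0],"angular":[0,0,0],"jaw":0},{"translation":[0,0,-10],"angular":[0,0,0],"jaw":0},{"translation":[0,0,-30],"angular":[0,0,0],"jaw":0},{"translation":[0,0,-50],"angular":[0,0,0],"jaw":0},{"translation":[0,0,-80],"angular":[0,0,0],"jaw":0},{"translation":[0,0,-100],"angular":[0,0,0],"jaw":0},{"translation":[0,0,-100],"angular":[0,0,0],"jaw":0}]';  python3 -c "
from h import *
cv2.imwrite('pics/w4.png',ctrl.get_image('wrist')[:,:,::-1])
go(472,49,100,0.077+np.pi/2)"
```

```text
t: 9.05
ee_pos: [477.9, -354.9, 5.2]
orientation: [3.13, -0.261, 0.001]
ft_force: [-1.2, 0.5, 4.3]
width: 14.4
grasp_force: 30.0
t: 10.05
ee_pos: [478.7, -355.5, 106.9]
orientation: [3.129, -0.261, 0.005]
ft_force: [0.4, -0.6, -0.4]
width: 14.3
grasp_force: 30.0
t 10.1 pos [ 478.  -354.9  105.6] yaw -1.737 q6 1.08 -> trans [ -72.7 -397.4    5.1] ang [ 0.001 -0.001 -0.243] alt a 2.898
```

View pics/w4.png

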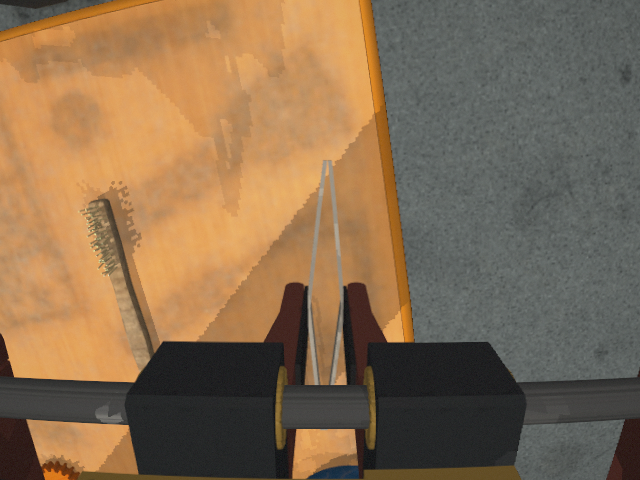

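The tweezers are held straight, with the tip at (328,162). I'll carry them over to their pocket.

```bash
python3 -m creep '[{"translation":[-9,-50,0],"angular":[0,0,-0.05],"jaw":0},{"translation":[-18,-100,0],"angular":[0,0,-0.1],"jaw":0},{"translation":[-28,-155,0],"angular":[0,0,-0.16],"jaw":0},{"translation":[-39,-212,0],"angular":[0,0,-0.2],"jaw":0},{"translation":[-50,-270,0],"angular":[0,0,-0.243],"jaw":0},{"translation":[-60,-328,0],"angular":[0,0,-0.243],"jaw":0},{"translation":[-70,-380,0],"angular":[0,0,-0.243],"jaw":0},{"translation":[-73,-397,0],"angular":[0,0,-0.243],"jaw":0}]';  python3 -c "
from h import *
go(472,49,14,0.077+np.pi/2)"
```

```text
t: 11.1
ee_pos: [470.2, 51.2, 103.8]
orientation: [-3.139, -0.126, 0.003]
ft_force: [0.6, -0.5, -0.3]
width: 14.8
grasp_force: 30.0
t 11.1 pos [470.2  51.2 103.8] yaw -1.491 q6 1.57 -> trans [ 1.8  2.3 89.8] ang [-0.     0.002  0.003] alt a -3.139
```

```bash
python3 -m creep '[{"translation":[2,2,20],"angular":[0,0,0],"jaw":0},{"translation":[2,2,50],"angular":[0,0,0],"jaw":0},{"translation":[2,2,70],"angular":[0,0,0],"jaw":0},{"translation":[2,2,82],"angular":[0,0,0],"jaw":0},{"translation":[2,2,88],"angular":[0,0,0],"jaw":0},{"translation":[2,2,91],"angular":[0,0,0],"jaw":0},{"translation":[2,2,91],"angular":[0,0,0],"jaw":0},{"translation":[2,2,91],"angular":[0,0,0],"jaw":0}]'; python3 -m creep '[{"translation":[0,0,0],"angular":[0,0,0],"jaw":0.26},{"translation":[0,0,0],"angular":[0,0,0],"jaw":0.26},{"translation":[0,0,0],"angular":[0,0,0],"jaw":0.26},{"translation":[0,0,-10],"angular":[0,0,0],"jaw":0.26},{"translation":[0,0,-30],"angular":[0,0,0],"jaw":0.26},{"translation":[0,0,-60],"angular":[0,0,0],"jaw":0.4},{"translation":[0,0,-90],"angular":[0,0,0],"jaw":0.5},{"translation":[0,0,-120],"angular":[0,0,0],"jaw":0.5}]'; python3 -c "
from h import *
cv2.imwrite('pics/w5.png',ctrl.get_image('wrist')[:,:,::-1])
go(455,-216,120,-0.02+np.pi/2)"
```

```text
t: 12.1
ee_pos: [473.9, 47.1, 14.1]
orientation: [-3.139, -0.121, -0.001]
ft_force: [-0.6, -0.0, 0.5]
width: 14.7
grasp_force: 30.0
t: 13.1
ee_pos: [473.4, 47.1, 135.3]
orientation: [-3.139, -0.121, -0.001]
ft_force: [0.4, 0.2, -0.7]
width: 43.5
grasp_force: 0.0
t 13.2 pos [475.5  47.3 138.5] yaw -1.494 q6 1.57 -> trans [-40.7 260.9  18.3] ang [-0.    -0.006  0.097] alt a -3.045
```

View pics/w5.png

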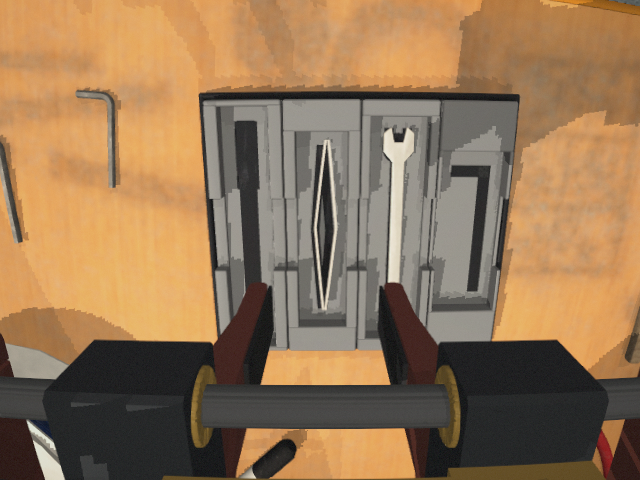

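The tweezers lie in their pocket around (325,225), close to its middle. The brush is next.

```bash
python3 -m creep '[{"translation":[-8,50,0],"angular":[0,0,0.03],"jaw":0.5},{"translation":[-16,105,0],"angular":[0,0,0.06],"jaw":0.5},{"translation":[-25,160,0],"angular":[0,0,0.097],"jaw":0.5},{"translation":[-33,215,5],"angular":[0,0,0.097],"jaw":0.5},{"translation":[-38,255,10],"angular":[0,0,0.097],"jaw":0.5},{"translation":[-38,261,30],"angular":[0,0,0.097],"jaw":0.5},{"translation":[-38,261,50],"angular":[0,0,0.097],"jaw":0.5},{"translation":[-38,261,60],"angular":[0,0,0.097],"jaw":0.5}]';  python3 -c "
from h import *
go(455,-216,4,-0.02+np.pi/2)"
```

```text
t: 14.15
ee_pos: [455.0, -216.0, 73.0]
orientation: [-3.141, 0.032, 0.002]
ft_force: [0.0, 0.7, -0.2]
width: 44.3
grasp_force: 0.0
t 14.2 pos [ 455. -216.   73.] yaw -1.591 q6 1.12 -> trans [ 0.  0. 69.] ang [-0.001  0.001 -0.001] alt a 3.141
```

```bash
python3 -m creep '[{"translation":[0,0,30],"angular":[0,0,0],"jaw":0.4},{"translation":[0,0,55],"angular":[0,0,0],"jaw":0.4},{"translation":[0,0,65],"angular":[0,0,0],"jaw":0.4},{"translation":[0,0,69],"angular":[0,0,0],"jaw":0.4},{"translation":[0,0,69],"angular":[0,0,0],"jaw":0.4},{"translation":[0,0,69],"angular":[0,0,0],"jaw":0},{"translation":[0,0,69],"angular":[0,0,0],"jaw":0},{"translation":[0,0,69],"angular":[0,0,0],"jaw":0}]'; python3 -m creep '[{"translation":[0,0,0],"angular":[0,0,0],"jaw":0},{"translation":[0,0,0],"angular":[0,0,0],"jaw":0},{"translation":[0,0,-10],"angular":[0,0,0],"jaw":0},{"translation":[0,0,-30],"angular":[0,0,0],"jaw":0},{"translation":[0,0,-50],"angular":[0,0,0],"jaw":0},{"translation":[0,0,-80],"angular":[0,0,0],"jaw":0},{"translation":[0,0,-100],"angular":[0,0,0],"jaw":0},{"translation":[0,0,-100],"angular":[0,0,0],"jaw":0}]';  python3 -c "
from h import *
cv2.imwrite('pics/w6.png',ctrl.get_image('wrist')[:,:,::-1])
go(468,99,100,0.077+np.pi/2)"
```

```text
t: 15.15
ee_pos: [455.9, -216.2, 5.1]
orientation: [3.141, -0.032, 0.001]
ft_force: [-0.5, 0.7, 3.6]
width: 13.4
grasp_force: 30.0
t: 16.15
ee_pos: [456.6, -216.5, 106.3]
orientation: [3.14, -0.032, 0.005]
ft_force: [0.2, -0.4, -0.9]
width: 13.5
grasp_force: 30.0
t 16.2 pos [ 455.9 -216.2  105.2] yaw -1.591 q6 1.12 -> trans [   5.7 -315.4    5. ] ang [ 0.001 -0.001 -0.097] alt a 3.044
```

View pics/w6.png

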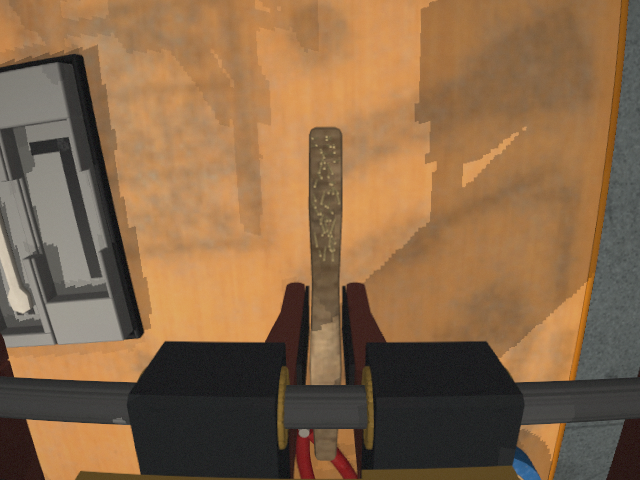

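The brush is held straight, with its bristle end at (325,128). I'll check where it sits along the tool before placing it.

```bash
python3 -c "
from h import *
i=ctrl.camera_info('wrist'); o=ctrl.get_obs(); r=R.from_rotvec(o['orientation']).inv()
for uv,dz in (([325,128],8),([325,128],14),([325,461],5)): print(r.apply(unproj([uv],o['ee_pos'][2]+dz,i)[0]-o['ee_pos']).round(1))"
python3 -m creep '[{"translation":[1,-50,0],"angular":[0,0,-0.05],"jaw":0},{"translation":[2,-100,0],"angular":[0,0,-0.097],"jaw":0},{"translation":[3,-150,0],"angular":[0,0,-0.097],"jaw":0},{"translation":[4,-200,0],"angular":[0,0,-0.097],"jaw":0},{"translation":[5,-255,0],"angular":[0,0,-0.097],"jaw":0},{"translation":[6,-300,0],"angular":[0,0,-0.097],"jaw":0},{"translation":[6,-315,0],"angular":[0,0,-0.097],"jaw":0},{"translation":[6,-315,0],"angular":[0,0,-0.097],"jaw":0}]';  python3 -c "
from h import *
go(468,99,13.5,0.077+np.pi/2)"
```

```text
[72.4  0.7 -7.9]
[ 72.6   0.7 -13.9]
[-75.7   0.5  -5.1]
t: 17.2
ee_pos: [467.4, 98.9, 104.0]
orientation: [3.139, 0.124, -0.002]
ft_force: [-0.1, -1.7, -0.0]
width: 13.3
grasp_force: 30.0
t 17.2 pos [467.4  98.9 104. ] yaw -1.492 q6 1.68 -> trans [ 0.7 -0.  90.5] ang [0.    0.001 0.002] alt a -3.14
```

```bash
python3 -m creep '[{"translation":[2,0,20],"angular":[0,0,0],"jaw":0},{"translation":[2,0,50],"angular":[0,0,0],"jaw":0},{"translation":[2,0,70],"angular":[0,0,0],"jaw":0},{"translation":[2,0,82],"angular":[0,0,0],"jaw":0},{"translation":[2,0,88],"angular":[0,0,0],"jaw":0},{"translation":[2,0,91],"angular":[0,0,0],"jaw":0},{"translation":[2,0,91],"angular":[0,0,0],"jaw":0},{"translation":[2,0,91],"angular":[0,0,0],"jaw":0}]'; python3 -m creep '[{"translation":[0,0,0],"angular":[0,0,0],"jaw":0.24},{"translation":[0,0,0],"angular":[0,0,0],"jaw":0.24},{"translation":[0,0,0],"angular":[0,0,0],"jaw":0.24},{"translation":[0,0,-10],"angular":[0,0,0],"jaw":0.24},{"translation":[0,0,-40],"angular":[0,0,0],"jaw":0.26},{"translation":[0,0,-80],"angular":[0,0,0],"jaw":0.4},{"translation":[0,0,-120],"angular":[0,0,0],"jaw":0.5},{"translation":[0,0,-170],"angular":[0,0,0],"jaw":0.5}]'; python3 -c "
from h import *
go(450,300,200,0.1+np.pi/2)"
```

```text
t: 18.2
ee_pos: [470.3, 99.0, 14.1]
orientation: [-3.139, -0.121, -0.001]
ft_force: [-0.3, 0.0, -0.8]
width: 13.5
grasp_force: 30.0
t: 19.2
ee_pos: [469.2, 98.8, 185.2]
orientation: [3.139, 0.121, -0.002]
ft_force: [1.4, 0.8, -0.8]
width: 43.4
grasp_force: 0.0
t 19.2 pos [469.2  98.8 185.2] yaw -1.494 q6 1.68 -> trans [  -3.8 -202.1  -14.8] ang [ 0.     0.001 -0.023] alt a 3.118
```

```bash
python3 -m creep '[{"translation":[0,-40,-5],"angular":[0,0,0],"jaw":0.5},{"translation":[0,-80,-15],"angular":[0,0,0],"jaw":0.5},{"translation":[0,-120,-15],"angular":[0,0,0],"jaw":0.5},{"translation":[-5,-155,-15],"angular":[0,0,0],"jaw":0.5},{"translation":[-8,-165,-15],"angular":[0,0,0],"jaw":0.5},{"translation":[-8,-165,-15],"angular":[0,0,0],"jaw":0.5},{"translation":[-8,-165,-15],"angular":[0,0,0],"jaw":0.5},{"translation":[-8,-165,-15],"angular":[0,0,0],"jaw":0.5}]'; python3 look.py w7 370 590 70 400 5 2.4 long middle short
```

```text
t: 20.2
ee_pos: [449.6, 261.9, 198.7]
orientation: [3.139, 0.119, -0.0]
ft_force: [-0.6, 0.5, 0.1]
width: 43.9
grasp_force: 0.0
20.25 [449.6 262.  198.7] 43.8
long_key_mid 0.97 [200.0, 102.0, 233.0, 219.0] [482.2 354.    4. ]
middle_key_mid 0.93 [275.0, 119.0, 312.0, 212.0] [482.1 290.    3. ]
middle_key_mid 0.73 [481.0, 95.0, 565.0, 308.0] [467.4  92.1   3. ]
short_key_mid 0.78 [386.0, 80.0, 416.0, 163.0] [523.9 205.6   2. ]
```

View pics/w7.png

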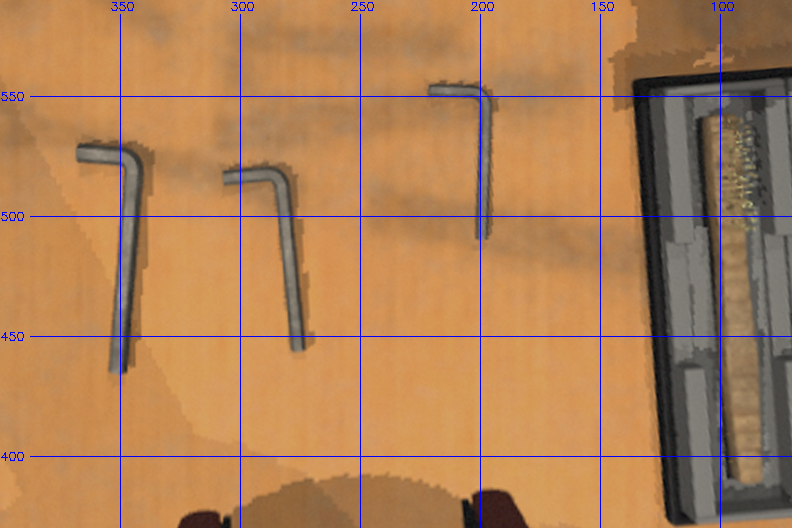

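The brush is in its pocket. The long key runs from (118,373) to (133,147), which puts its middle at world (482,348) with axis -0.07 rad. Its short arm is at the far end and points to +y, the same way round as the pocket outline.

```bash
python3 -c "
from h import *
go(482,348,3.5,-0.07+np.pi/2)"
```

```text
t 20.4 pos [449.5 262.4 198.7] yaw -1.495 q6 2.0 -> trans [ 38.9 -82.9 195.1] ang [0.    0.    0.146] alt a -2.996
```

```bash
python3 -m creep '[{"translation":[20,-42,10],"angular":[0,0,0.07],"jaw":0.4},{"translation":[39,-83,30],"angular":[0,0,0.146],"jaw":0.4},{"translation":[39,-83,60],"angular":[0,0,0.146],"jaw":0.4},{"translation":[39,-83,100],"angular":[0,0,0.146],"jaw":0.4},{"translation":[39,-83,140],"angular":[0,0,0.146],"jaw":0.4},{"translation":[39,-83,140],"angular":[0,0,0.146],"jaw":0.4},{"translation":[39,-83,140],"angular":[0,0,0.146],"jaw":0.4},{"translation":[39,-83,140],"angular":[0,0,0.146],"jaw":0.4}]'; python3 -c "
from h import *
go(482,348,3.5,-0.07+np.pi/2)"
```

```text
t: 21.4
ee_pos: [483.0, 349.3, 60.6]
orientation: [-3.138, 0.109, -0.004]
ft_force: [-0.5, 0.6, -0.2]
width: 34.8
grasp_force: 0.0
t 21.4 pos [483.  349.3  60.6] yaw -1.64 q6 2.25 -> trans [-1.1  1.5 57.1] ang [-0.002 -0.003  0.001] alt a -3.141
```

```bash
python3 -m creep '[{"translation":[-1,1,25],"angular":[0,0,0],"jaw":0.4},{"translation":[-1,1,45],"angular":[0,0,0],"jaw":0.4},{"translation":[-1,1,52],"angular":[0,0,0],"jaw":0.4},{"translation":[-1,1,55],"angular":[0,0,0],"jaw":0.4},{"translation":[-1,1,55],"angular":[0,0,0],"jaw":0.4},{"translation":[-1,1,55],"angular":[0,0,0],"jaw":0},{"translation":[-1,1,55],"angular":[0,0,0],"jaw":0},{"translation":[-1,1,55],"angular":[0,0,0],"jaw":0}]'; python3 -m creep '[{"translation":[0,0,0],"angular":[0,0,0],"jaw":0},{"translation":[0,0,0],"angular":[0,0,0],"jaw":0},{"translation":[0,0,-10],"angular":[0,0,0],"jaw":0},{"translation":[0,0,-30],"angular":[0,0,0],"jaw":0},{"translation":[0,0,-50],"angular":[0,0,0],"jaw":0},{"translation":[0,0,-80],"angular":[0,0,0],"jaw":0},{"translation":[0,0,-100],"angular":[0,0,0],"jaw":0},{"translation":[0,0,-100],"angular":[0,0,0],"jaw":0}]';  python3 -c "
from h import *
cv2.imwrite('pics/w8.png',ctrl.get_image('wrist')[:,:,::-1])
go(481,-57,104,0.077+np.pi/2)"
```

```text
t: 22.4
ee_pos: [480.9, 347.7, 3.9]
orientation: [-3.139, 0.109, -0.001]
ft_force: [0.1, -0.3, -0.7]
width: 8.9
grasp_force: 0.0
t: 23.4
ee_pos: [481.9, 348.4, 106.0]
orientation: [-3.137, 0.109, -0.005]
ft_force: [0.4, 0.4, 0.2]
width: 6.0
grasp_force: 26.0
t 23.4 pos [481.1 347.9 104.6] yaw -1.64 q6 2.25 -> trans [2.790e+01 4.039e+02 2.000e-01] ang [-0.001 -0.001 -0.146] alt a 2.995
```

View pics/w8.png

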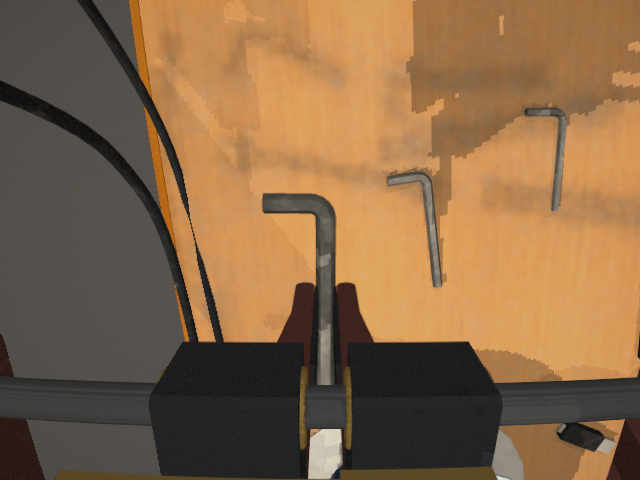

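The long key is held straight, with its corner at (325,200), and the two shorter keys have not moved. I'll carry it to its pocket.

```bash
python3 -m creep '[{"translation":[4,50,0],"angular":[0,0,-0.05],"jaw":0},{"translation":[8,105,0],"angular":[0,0,-0.1],"jaw":0},{"translation":[12,162,0],"angular":[0,0,-0.146],"jaw":0},{"translation":[16,220,0],"angular":[0,0,-0.146],"jaw":0},{"translation":[20,278,0],"angular":[0,0,-0.146],"jaw":0},{"translation":[24,336,0],"angular":[0,0,-0.146],"jaw":0},{"translation":[28,390,0],"angular":[0,0,-0.146],"jaw":0},{"translation":[28,404,0],"angular":[0,0,-0.146],"jaw":0}]';  python3 -m creep '[{"translation":[0,0,0],"angular":[0,0,0],"jaw":0},{"translation":[0,0,0],"angular":[0,0,0],"jaw":0},{"translation":[0,0,20],"angular":[0,0,0],"jaw":0},{"translation":[0,0,40],"angular":[0,0,0],"jaw":0},{"translation":[0,0,50],"angular":[0,0,0],"jaw":0},{"translation":[0,0,50],"angular":[0,0,0],"jaw":0},{"translation":[0,0,50],"angular":[0,0,0],"jaw":0},{"translation":[0,0,50],"angular":[0,0,0],"jaw":0}]'; python3 -c "
from h import *
cv2.imwrite('pics/w9.png',ctrl.get_image('wrist')[:,:,::-1])
go(481,-57,12,0.077+np.pi/2)"
```

```text
t: 24.45
ee_pos: [479.9, -59.8, 102.8]
orientation: [-3.139, -0.115, 0.003]
ft_force: [-0.0, 0.5, 0.1]
width: 6.2
grasp_force: 26.0
t: 25.45
ee_pos: [481.2, -57.3, 54.3]
orientation: [3.139, 0.121, 0.002]
ft_force: [0.4, -1.0, 0.1]
width: 5.9
grasp_force: 26.0
t 25.5 pos [481.2 -57.4  54.2] yaw -1.494 q6 1.35 -> trans [-0.2 -0.4 42.2] ang [ 0.    -0.001 -0.   ] alt a 3.141
```

View pics/w9.png

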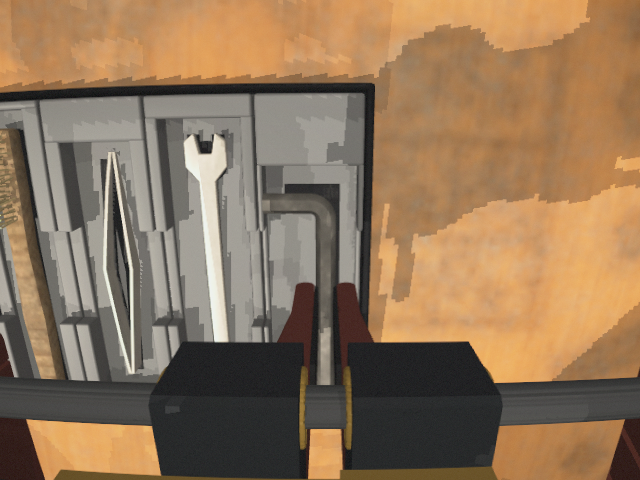

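The key is over its pocket. Its short-arm tip at (263,203) looks close to the pocket's left wall at about (263,168), so I'll check the clearance.

```bash
python3 -c "
from h import *
i=ctrl.camera_info('wrist')
print('tip,arm',unproj([[263,203],[337,230]],57,i).round(1).tolist())
print('pocket top L,R',unproj([[263,166],[354,166]],16,i).round(1).tolist())
print('pocket bottom far corners',unproj([[268,190],[350,190]],8,i).round(1).tolist())"
```

```text
tip,arm [[523.9, -31.3, 57.0], [515.5, -60.0, 57.0]]
pocket top L,R [[532.4, -25.3, 16.0], [535.6, -67.3, 16.0]]
pocket bottom far corners [[519.9, -27.1, 8.0], [522.9, -67.0, 8.0]]
```

The key spans y -31 to -60 inside a pocket spanning -26 to -68, so it fits. I'll lower and release it.

```bash
python3 -m creep '[{"translation":[0,0,15],"angular":[0,0,0],"jaw":0},{"translation":[0,0,27],"angular":[0,0,0],"jaw":0},{"translation":[0,0,35],"angular":[0,0,0],"jaw":0},{"translation":[0,0,40],"angular":[0,0,0],"jaw":0},{"translation":[0,0,42],"angular":[0,0,0],"jaw":0},{"translation":[0,0,42],"angular":[0,0,0],"jaw":0},{"translation":[0,0,42],"angular":[0,0,0],"jaw":0},{"translation":[0,0,42],"angular":[0,0,0],"jaw":0}]'; python3 -m creep '[{"translation":[0,0,0],"angular":[0,0,0],"jaw":0.15},{"translation":[0,0,0],"angular":[0,0,0],"jaw":0.15},{"translation":[0,0,0],"angular":[0,0,0],"jaw":0.15},{"translation":[0,0,-10],"angular":[0,0,0],"jaw":0.15},{"translation":[0,0,-40],"angular":[0,0,0],"jaw":0.2},{"translation":[0,0,-80],"angular":[0,0,0],"jaw":0.3},{"translation":[0,0,-120],"angular":[0,0,0],"jaw":0.4},{"translation":[0,0,-170],"angular":[0,0,0],"jaw":0.4}]'; python3 -m creep '[{"translation":[-20,-40,-10],"angular":[0,0,0],"jaw":0.4},{"translation":[-40,-80,-10],"angular":[0,0,0],"jaw":0.4},{"translation":[-40,-80,-10],"angular":[0,0,0],"jaw":0.4},{"translation":[-40,-80,-10],"angular":[0,0,0],"jaw":0.4},{"translation":[-40,-80,-10],"angular":[0,0,0],"jaw":0.4},{"translation":[-40,-80,-10],"angular":[0,0,0],"jaw":0.4},{"translation":[-40,-80,-10],"angular":[0,0,0],"jaw":0.4},{"translation":[-40,-80,-10],"angular":[0,0,0],"jaw":0.4}]'; python3 look.py w10 370 580 -100 150 12 2.8 spanner brass tweezers long middle short
```

```text
t: 26.5
ee_pos: [480.6, -57.6, 12.7]
orientation: [3.139, 0.121, -0.0]
ft_force: [-4.1, -2.1, 14.2]
width: 5.1
grasp_force: 29.0
t: 27.5
ee_pos: [480.1, -57.2, 183.1]
orientation: [-3.139, -0.121, 0.002]
ft_force: [0.2, -1.5, -0.4]
width: 34.8
grasp_force: 0.0
t: 28.5
ee_pos: [434.8, 19.1, 191.6]
orientation: [3.139, 0.12, -0.0]
ft_force: [-0.6, -0.5, -0.0]
width: 35.0
grasp_force: 0.0
28.55 [434.8  19.2 191.6] 35.0
spanner_mid 0.67 [338.0, 71.0, 370.0, 242.0] [478.9  -1.5   2. ]
brass_brush_mid 0.59 [212.0, 60.0, 242.0, 254.0] [471.7  99.9   8. ]
brass_brush_mid 0.36 [382.0, 46.0, 459.0, 272.0] [481.7 -54.1   8. ]
tweezers_mid 0.86 [282.0, 82.0, 306.0, 233.0] [475.3  46.7   5. ]
long_key_mid 0.85 [397.0, 99.0, 431.0, 220.0] [480.6 -49.9   4. ]
middle_key_mid 0.78 [2.0, 84.0, 30.0, 178.0] [482.6 281.4   3. ]
short_key_mid 0.56 [82.0, 40.0, 113.0, 128.0] [523.  207.5   2. ]
short_key_mid 0.38 [321.0, 44.0, 387.0, 273.0] [477.4  -1.6   2. ]
spanner_insert_floor 0.78 [319.0, 44.0, 391.0, 275.0] [477.6  -1.4  12. ]
tweezers_insert_floor 0.65 [258.0, 45.0, 323.0, 276.0] [473.2  48.9  12. ]
```

View pics/w10.png

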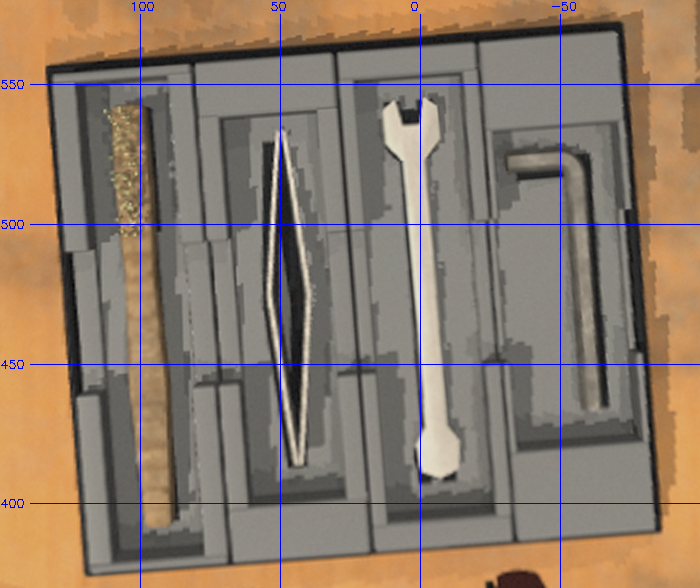

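All four tools look seated. The key met 14 N on the way down, so I'll check its flatness in an oblique scene view before handing in.

Run:
```python
from h import *
im=ctrl.get_image("scene")[:,:,::-1]; i=ctrl.camera_info("scene")
u,v=proj([475,-20,10],i)[0].astype(int)
a=cv2.resize(im[v-50:v+50,u-65:u+65],None,fx=6,fy=6,interpolation=cv2.INTER_CUBIC)[:, :780]
cv2.imwrite("pics/s2.png",a[:590])
```

```text
(no output)
```

View pics/s2.png

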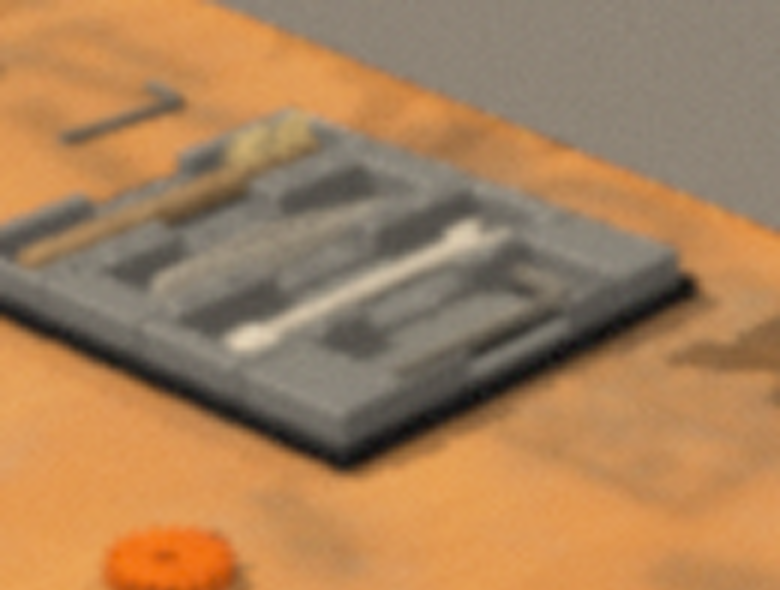

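In the oblique view all four tools lie down inside their pockets, with the key at about (490,320) below the rim. I'll hand in.

```bash
python3 -c "
from workcell import ctrl
print(ctrl.close_job())"
```

```text
the job is handed in; nothing more can be done
None
```

I laid the spanner, brush, tweezers and long key in their pockets, left the two shorter keys where they lay, and handed the job in at about 29 s; the hand-in gave no verdict, but the last pictures showed all four tools lying flat.

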